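# Arm the carriage greaser at its guarded switch

## Task

Arm the carriage greaser at the switch box with the red guard: with a fingertip under its lip lift the guard up and back until it stays open, push the toggle beneath all the way over towards the hinge, then tip the guard forward from behind and let it drop fully shut over the switched-on toggle. Only push, gently, picking nothing up; leave the yellow-guarded switch shut and off and everything else on the bench where it stands.

Things in the scene. Friction and masses are not known exactly. Their poses are not given: they have to be found in the camera images.
- red_box: Grey switch box with the red guard, 110 (its x) x 100 x 80 mm high, fixed to the bench; low feet reach 20 mm beyond it in front and behind. Origin: centre of its underside, z up. Its -x side, where the guard's lip sticks out, is its front and faces the robot's right (world -y), within 0.35 rad. Toggle pivot at (-5, 0, 82) mm, under the guard.
- red_hinge (a point): Middle of the red guard's hinge axis, which runs along the box's y, at (40, 0, 95) mm in box coordinates; axes as the box's. Fixed.
- red_guard_top (a point): Middle of the red guard's flat top, outer face; moves with the guard, axes the guard's. Red sheet cover, 120 g, 58 mm wide. Shut: this point at (-8, 0, 133) mm in box coordinates, axes as the box's; side walls, and a front wall (face at x = -57 mm) down to z = 95 mm. Open at the stop: the flat face looks to box +x, 38 to 46 mm behind the hinge.
- red_lip (a point): Middle of the free edge of the red guard's lip, a 3 mm sheet 58 mm wide; moves with the guard. Shut, at (-86, 0, 142) mm in box coordinates: the lip runs 30 mm forward from the front wall's top, flaring up by 0.35 rad, so a fingertip tilted forward fits under it ahead of the wall, over free space. Open at the stop: 57 mm behind and 122 mm above the hinge.
- red_guard (a joint): Angle of the red guard, rad: 0 shut, grows as the lip is lifted up and back (to box +x), stop at 1.65, the top then standing upright behind the hinge. Only its weight and slight hinge friction act: let go below about 1.0 it falls shut, beyond about 1.3 it falls back and rests at the stop. Pushed forward from behind to below about 1.0 it drops shut.
- red_toggle_tip (a point): End of the red box's steel toggle, a stick 42 mm long from its pivot, 13 mm thick; moves with it. Off: leans to the front, tip at (-22, 0, 120) mm in box coordinates. On: leans to the back, tip at (12, 0, 120) mm. Hidden while the guard is shut; the guard never touches it.
- red_toggle (a joint): Angle of the red box's toggle, rad: 0 off (leans to the front), 0.84 on (leans to the back, towards the hinge). It moves with steady friction, about 2 N at the tip, and stays where it is left, so push it up to its stop.
- yellow_box: Grey switch box with the yellow guard, 110 (its x) x 100 x 80 mm high, fixed to the bench; low feet reach 20 mm beyond it in front and behind. Origin: centre of its underside, z up. Its -x side, where the guard's lip sticks out, is its front and faces the robot's right (world -y), within 0.35 rad. Made like the red one; leave it alone.
- yellow_guard (a joint): Angle of the yellow guard in rad, 0 shut, as for the red one.
- yellow_toggle (a joint): Angle of the toggle in the yellow box in rad, 0 off, 0.84 on.
- pillow_block: Bystander, loose: worn dark cast pillow block, 130 x 42 x 85 mm. Origin at its underside.
- bearing_cap: Bystander, loose: cracked grey cast-iron bearing cap, an arch 160 x 45 x 56 mm. Origin at its underside.
- split_collar: Bystander, loose: bent steel split collar, a ring about 65 mm across with two ears, 18 mm high. Origin at its underside.
- tin_cup: Bystander, loose: white enamel tin cup with a handle, 72 mm across, 70 mm high. Origin at its underside.
- grease_jar: Bystander, loose: amber jar with a red cap, 70 mm across, 80 mm high. Origin at its underside.
- wrench: Bystander, loose: steel wrench lying flat, 170 mm long. Origin at its underside.
Things that resemble listed ones, but are neither listed nor needed, are in the scene too. Leave any green look-alike of the red_box alone.

How it is judged:
By the outcome, as a careful person would: the job done as asked, in the order asked, and still so for the second after the job is handed in, with the robot touching nothing.
It also fails if it takes over 59 s, if anything falls off the work surface, if the arm or the gripper's body presses on something with over 40 N, if the wrist force passes 120 N, or if a joint passes its speed limit or range.

## Robot

A 7-joint arm with a two-finger parallel gripper is mounted at the origin on the work surface. World frame = base frame: x ahead of the robot, y to its left, z up, the work surface at z = 0. Lengths are in m, angles in rad, forces in N, time in s.
With the tool pointing down it reaches from about 0.425 to 0.925 m from the base axis. Payload 6.8 kg.
Tool frame: the origin (TCP) lies at the very end of the fingers, on their centre line; the grasp point (between the pads) lies bot.grip_point_offset behind it (bot.grip_point_offset is the distance from the TCP to the grasp point, in m); z points along the fingers, y is the line along which they close (so a half turn about z gives the same grasp; the last joint's range is limited). The gripper opens to 85 mm and grips with 20 to 120 N. Pads are 22 mm wide; open, the fingers measure 114 mm over their backs; the gripper's body (76 mm by 85 mm) begins 54 mm behind the grasp point. The pads swing forward as they close: fully open they stand 13 mm farther back than shut.
Start: joints at [1.034, 0.477, 0.022, 1.555, -0.011, 1.109, -0.083], TCP at [0.281, -0.614, 0.231] pointing down, gripper open.
Joint ranges: [-2.96, 2.96], [-0.34, 2.1], [-1.41, 1.46], [0.24, 2.44], [-1.37, 4.51], [0.17, 1.92], [-2.96, 2.96]. Speed limits (rad/s): [2.39, 2.39, 3.14, 3.14, 3.14, 3.14, 3.14].

## Interface

Orientations are given as a unit quaternion [w, x, y, z].
In Python, from station import bot, imaging gives the robot as it stands. The module is installed in compiled form; this text tells all that it offers.
- The arm moves only by the tool carry_out, never from a script. Its argument "targets" is one flat list of numbers, 5 for each row, row after row: the closure in counts, from 0 (fully open) to 255 (shut), then the shift along the world's x, y, z in mm, then the turn about the world's z in degrees. A call has 1 to 20 rows; each row shifts and turns the commanded pose from where the row before left it; what a row does not reach is not made up. A row lasts 1/10 s, in which the tool goes at most 50 mm and 8.59 degrees, less where a joint would pass 70% of its speed; a pose out of reach is approached as far as the arm can. A call is refused whole if a number of a shift passes 50 or a number of a turn 8.59, either way. A call with a gripper value outside its range is refused whole. The fingers move at their own pace and stop on an object; "newtons" is the grip in N (left out, the last holds). Time passes only in rows, so rows that do not move let the fingers close. It gives the time, the measured TCP pose, the force, the opening and the grip force at its end, in the units of the state.
- bot.get_obs(): the state, without advancing time (a new reading comes with each control period).
- imaging.read_camera(name): name is "side" or "top" or "wrist"; returns a dict with "frame" (480x640x3 uint8, red, green, blue), "fov_y" (degrees; the focal length in pixels is half the picture's height over the tangent of half this angle, whatever the lens; pixels are square), "cx", "cy" (the principal point, pixels), "pose" (4x4, takes a point from camera to world coordinates); the wrist camera has in their place "tool_from_camera" (4x4, takes a point from camera to tool coordinates, whose origin is the TCP and whose axes are the flange's). Camera axes: x right, y up, looking along -z (the intrinsics and any distortion apply to the point x, -y, -z); pixel columns grow to the right and rows downward; lengths in m; the calibration is good to about 2 mm. A picture is of the moment at which its call begins: read the wrist's pose just before it. There is no depth.
- bot.hand_in(): hands the job in; it is judged then, once.
The state is a dict: "t": time; "q": joint angles; "joint_vel": joint speeds; "joint_torque": joint torques, N m; "eef_pos": TCP position; "tool_rot": TCP orientation; "contact_force": force on the tool from outside, world axes, zero at the start; "torque": the same for the moment, N m; "gripper_width": opening from 0.0 (shut) to 1.0 (fully open); "grasp_force": force on a finger pad.
Only numpy, scipy, OpenCV 4.12 (cv2) and the standard library are available. Lean on these libraries where they do the work, as an engineer would, in place of code of your own. Each camera call takes 0.05 s, during which the arm holds its last target. There are 200 camera calls.

## Working session

There is one attempt and no reset: what is moved stays moved. The work goes in short steps, Python scripts to look and compute and a tool call to move; the robot and the scene stay as the last step left them, time stands still between calls to the robot, and variables do not carry over. Pictures are saved under pics/ and viewed, at most 10 in all, crops included, and the job is handed in when it is done.

Besides the shell and the picture viewer there is one more tool, called as name(argument=value, ...), one argument or row to a line, values as JSON. carry_out: Moves the arm, as the interface text tells. Its arguments: {"type":"object","properties":{"targets":{"type":"array","items":{"type":"number"}},"newtons":{"type":"number"}},"required":["targets"]}

```bash
mkdir -p pics; ls; cat > h.py <<'E'
import numpy as np,cv2
from station import bot,imaging
def grab(n,f=None):
    o=bot.get_obs(); c=imaging.read_camera(n)
    if f: cv2.imwrite('pics/'+f,c['frame'][:,:,::-1])
    return o,c
E
python3 - <<'E'
from h import *
for n in ['side','top']:
    o,c=grab(n,n+'0.png'); print(n,c['fov_y'],c['cx'],c['cy'],np.round(c['pose'],3).tolist(),[k for k in c])
o,c=grab('wrist','wrist0.png');print({k:v for k,v in c.items() if k!='frame'});print(o,bot.grip_point_offset)
a=[cv2.imread(f'pics/{n}0.png') for n in ['side','top']]
E
```

```text
pics
side 48.325201815524665 320.46319276880655 235.79025694978753 [[-0.744, 0.477, -0.467, -0.025], [-0.668, -0.551, 0.501, 0.656], [-0.019, 0.685, 0.729, 1.039], [0.0, 0.0, 0.0, 1.0]] ['frame', 'fov_y', 'cx', 'cy', 'pose']
top 49.853815249483034 324.31714866512027 244.9330621704701 [[-0.009, 0.998, -0.061, 0.498], [-1.0, -0.009, 0.009, -0.0], [0.008, 0.061, 0.998, 1.46], [0.0, 0.0, 0.0, 1.0]] ['frame', 'fov_y', 'cx', 'cy', 'pose']
{'fov_y': 66.71540370727588, 'cx': 314.78633495072444, 'cy': 236.647493384348, 'tool_from_camera': array([[-4.52868019e-05,  9.58160236e-01,  2.86232354e-01,
         7.23646341e-02],
       [ 9.99998648e-01, -4.27080158e-04,  1.58786370e-03,
        -1.31813213e-03],
       [ 1.64367202e-03,  2.86232039e-01, -9.58158921e-01,
        -1.42335541e-01],
       [ 0.00000000e+00,  0.00000000e+00,  0.00000000e+00,
         1.00000000e+00]])}
{'t': 0.1, 'q': array([ 1.03388638,  0.4777158 ,  0.02233474,  1.55633768, -0.01150943,
        1.10932137, -0.08313545]), 'joint_vel': array([ 0.00087363, -0.00014745, -0.00068136, -0.00284666, -0.00118087,
        0.00085524, -0.00041913]), 'joint_torque': array([ 4.35867740e-03, -5.97768009e+01,  1.61392674e+00, -2.81956387e+01,
        1.28710584e-02,  5.09426973e-03,  2.48754088e-05]), 'eef_pos': array([ 0.28043212, -0.61340151,  0.23043018]), 'tool_rot': array([-7.94962714e-04,  9.77104158e-01,  2.12759911e-01, -2.28493341e-04]), 'contact_force': array([ 0.41507901,  0.52791924, -0.98597727]), 'torque': array([0.04082539, 0.02265289, 0.0107281 ]), 'grasp_force': 0.0, 'gripper_width': 1.0012851374564185} 0.0187
```

View pics/top0.png

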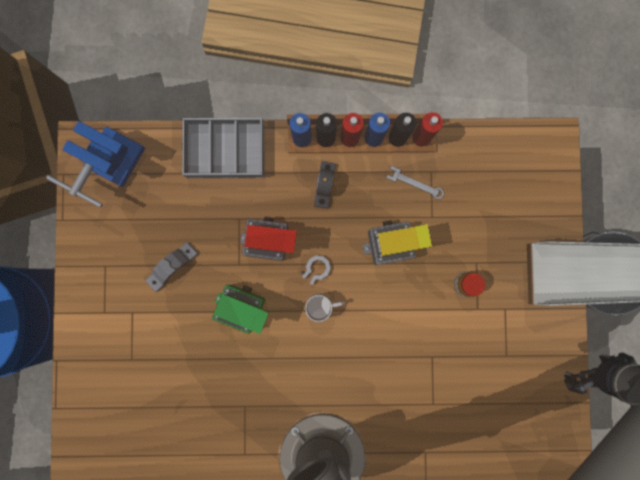

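View pics/side0.png

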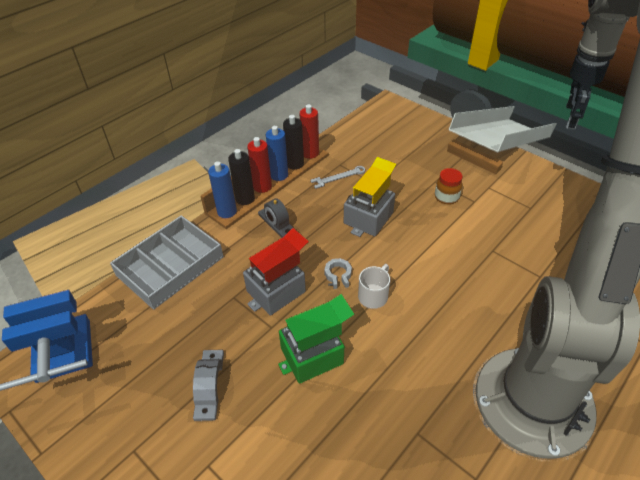

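The top view shows the red guard at about (268,240) with its lip on the right at 295, the yellow box at (403,240), the green look-alike at (240,309) and the jar's red cap at (473,284). In the side view the red box is at (275,270). The red candidates are the guard at (268,240), the cap at (473,284) and the bottles at (352,130) and (431,125). Only (268,240) is a grey box with a red sheet guard. I'll confirm it in one enlarged crop and measure it.

```bash
cat >> h.py <<'E'
def ray(c,uv,P=None):
    P=c['pose'] if P is None else P
    f=240/np.tan(np.radians(c['fov_y']/2))
    d=P[:3,:3]@np.array([(uv[0]-c['cx'])/f,-(uv[1]-c['cy'])/f,-1.]); return P[:3,3],d
def onz(c,uv,z,P=None):
    o,d=ray(c,uv,P); return o+d*(z-o[2])/d[2]
def tri(r):
    A=0;b=0
    for o,d in r:
        d=d/np.linalg.norm(d);M=np.eye(3)-np.outer(d,d);A=A+M;b=b+M@o
    p=np.linalg.solve(A,b); return p,[np.linalg.norm(np.cross(p-o,d/np.linalg.norm(d))) for o,d in r]
def redmask(img,box):
    h=cv2.cvtColor(img,cv2.COLOR_RGB2HSV); m=((h[...,0]<8)|(h[...,0]>172))&(h[...,1]>150)&(h[...,2]>60)
    k=np.zeros_like(m);x0,y0,x1,y1=box;k[y0:y1,x0:x1]=1
    return (m&k).astype(np.uint8)
E
python3 - <<'E'
from h import *
_,t=grab('top');_,s=grab('side')
bt=(225,205,315,275);bs=(225,215,325,325)
for c,b in((t,bt),(s,bs)):
    m=redmask(c['frame'],b);ct=max(cv2.findContours(m,0,1)[0],key=cv2.contourArea)
    print(cv2.contourArea(ct),cv2.approxPolyDP(ct,2,True)[:,0].tolist(),cv2.minAreaRect(ct))
cr=[cv2.resize(c['frame'][b[1]:b[3],b[0]:b[2]],(400,int(400*(b[3]-b[1])/(b[2]-b[0]))),interpolation=cv2.INTER_CUBIC) for c,b in((t,bt),(s,bs))]
o=np.zeros((440,800,3),np.uint8)
for i,k in enumerate(cr):o[:k.shape[0],400*i:400*i+400]=k[:440]
cv2.imwrite('pics/crop.png',o[:,:,::-1])
E
```

```text
1051.5 [[247, 227], [245, 245], [293, 252], [296, 230]] ((270.515380859375, 238.37693786621094), (49.4898567199707, 23.194494247436523), 7.125016689300537)
1532.0 [[293, 228], [282, 238], [249, 258], [251, 265], [263, 272], [269, 282], [299, 262], [298, 251], [308, 241]] ((281.0820617675781, 255.312255859375), (32.838539123535156, 60.59492874145508), 55.619659423828125)
```

View pics/crop.png

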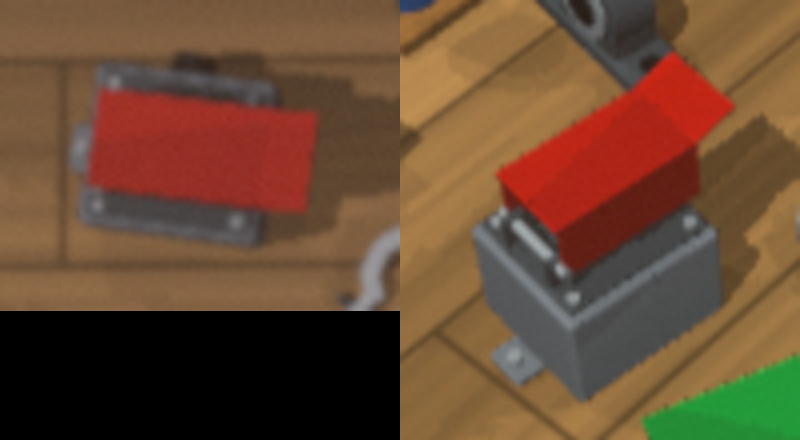

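The crop confirms a grey box with a red guard. The lip is at image right, about (296,231) to (294,253) in the top view and (294,228) to (308,241) in the side view. Now I'll triangulate.

```bash
python3 - <<'E'
from h import *
t=imaging.read_camera('top');s=imaging.read_camera('side')
L=[]
for n,a,b,z in [('lip+x',(296.5,230.6),(293.75,228.2),.142),('lip-x',(293.9,252.9),(308.5,241),.142),('back+x',(248.6,224.8),(250,259),.133),('back-x',(244.8,246.6),(264,272.5),.133)]:
    p,e=tri([ray(t,a),ray(s,b)]);q=onz(t,a,z);L.append(p);print(n,p.round(4),np.round(e,4),q.round(4),onz(s,b,z).round(4))
L=np.array(L);m=(L[0]+L[1])/2;k=(L[2]+L[3])/2
print('lip',m,'back',k,np.linalg.norm(L[0]-L[1]),np.linalg.norm(L[2]-L[3]),np.linalg.norm(m-k))
d=k-m;w=L[0]-L[1];print(np.degrees(np.arctan2(d[1],d[0])),np.degrees(np.arctan2(w[1],w[0])))
E
```

```text
lip+x [0.6163 0.0594 0.1376] [0.0001 0.0001] [0.6159 0.0591 0.142 ] [0.6133 0.0624 0.142 ]
lip-x [0.56   0.0672 0.1397] [0.0015 0.0015] [0.5588 0.0661 0.142 ] [0.5597 0.0696 0.142 ]
back+x [0.634  0.1845 0.1232] [0.0005 0.0005] [0.6327 0.1828 0.133 ] [0.6274 0.1899 0.133 ]
back-x [0.5774 0.1938 0.129 ] [0.0009 0.0009] [0.5765 0.1926 0.133 ] [0.5755 0.1964 0.133 ]
lip [0.58816321 0.06327405 0.13863651] back [0.60571142 0.18917514 0.12612125] 0.05690875639843948 0.057708151506823645 0.1277327473840806
82.06518221255139 -7.874511590354124
```

carry_out(
  targets=[255,15,31,2,-8.15,255,15,31,2,-8.15,255,15,31,2,-8.15,255,15,31,2,-8.15,255,15,31,0,0,255,15,31,0,0,255,15,31,0,0,255,15,31,0,0,255,15,31,0,0,255,15,31,0,0,255,15,31,0,0,255,15,31,0,0,255,15,31,0,0,255,15,31,0,0,255,15,31,0,0,255,15,31,0,0,255,15,31,0,0,255,15,31,0,0,255,15,31,0,0,255,0,0,0,0],
  newtons=20,
)

```text
t: 2.35
eef_pos: [0.5673, -0.0188, 0.2395]
tool_rot: [-0.002, 0.998, -0.066, 0.001]
contact_force: [-0.4, 0.2, 0.7]
gripper_width: -0.001
grasp_force: 0.0
```

```bash
cat >> h.py <<'E'
from scipy.spatial.transform import Rotation as R
def wpose(o,c):
    T=np.eye(4);w,x,y,z=o['tool_rot'];T[:3,:3]=R.from_quat([x,y,z,w]).as_matrix();T[:3,3]=o['eef_pos'];return T@c['tool_from_camera']
E
python3 - <<'E'
from h import *
o,c=grab('wrist','w1.png'); P=wpose(o,c)
m=redmask(c['frame'],(0,0,640,480));ct=max(cv2.findContours(m,0,1)[0],key=cv2.contourArea)
a=cv2.approxPolyDP(ct,4,True)[:,0];
for p in a: print(p,onz(c,p,.142,P).round(4))
E
```

```text
[  4 182] [0.6316 0.181  0.142 ]
[ 23 260] [0.5773 0.1882 0.142 ]
[193 265] [0.558  0.0705 0.142 ]
[186 186] [0.6132 0.0624 0.142 ]
[170 184] [0.6159 0.0726 0.142 ]
[170 176] [0.621  0.0713 0.142 ]
[ 52 175] [0.6318 0.148  0.142 ]
```

View pics/w1.png

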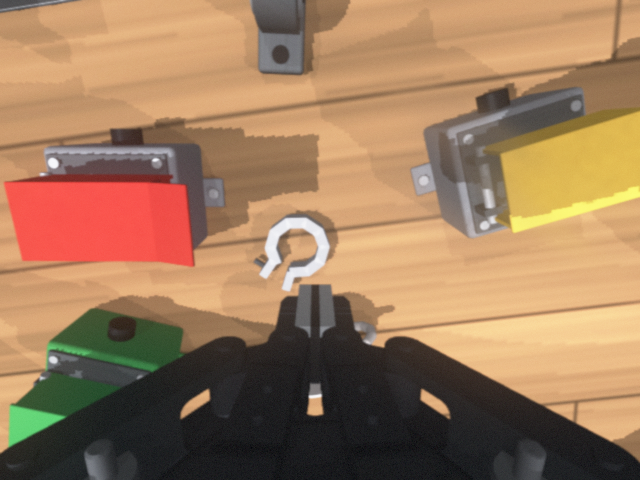

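The wrist view shows the red lip edge from (186,186) to (193,265), which agrees with the other views to about 3 mm. The shut fingertips end at (315,287) over free bench. I'll descend in front of the lip and approach.

carry_out(
  targets=[255,0,0,-28,0,255,0,0,-28,0,255,0,0,-28,0,255,0,0,-28,0,255,4,12,0,0,255,4,12,0,0,255,4,12,0,0,255,3,12,0,0,255,1,6,0,0,255,0,0,0,0],
)

```text
t: 3.4
eef_pos: [0.5821, 0.0309, 0.128]
tool_rot: [-0.0, 0.998, -0.069, 0.001]
contact_force: [-0.3, -0.4, -0.9]
gripper_width: 0.004
grasp_force: 0.0
```

```bash
python3 - <<'E'
from h import *
o,c=grab('side'); x=c['frame'][180:300,220:380]; cv2.imwrite('pics/s2.png',cv2.resize(x,(800,600),interpolation=cv2.INTER_CUBIC)[:,:,::-1]); print(o['eef_pos'],o['contact_force'])
E
```

```text
[0.58212571 0.03092357 0.12799665] [-0.28156724 -0.38543579 -0.91631235]
```

View pics/s2.png

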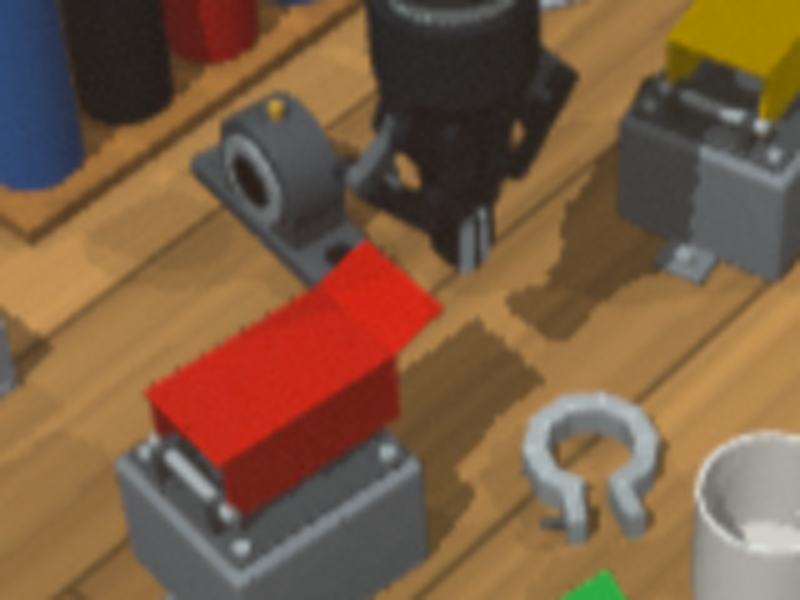

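The side view shows the fingertip at about (470,265) in the crop, just ahead of the middle of the lip edge at (400,275). Next is a slow approach to contact.

carry_out(
  targets=[255,0.5,4,0,0,255,0.5,4,0,0,255,0.5,3,0,0,255,0.5,3,0,0,255,0.5,3,0,0,255,0,0,0,0],
)

```text
t: 4.05
eef_pos: [0.5842, 0.0467, 0.1273]
tool_rot: [-0.0, 0.998, -0.07, -0.0]
contact_force: [-0.2, 0.4, -0.7]
gripper_width: -0.001
grasp_force: 0.0
```

carry_out(
  targets=[255,0.3,2,0,0,255,0.3,2,0,0,255,0.3,2,0,0,255,0,0,0,0],
)

```text
t: 4.45
eef_pos: [0.585, 0.0512, 0.1273]
tool_rot: [0.001, 0.998, -0.07, -0.0]
contact_force: [-0.4, -3.4, 0.8]
gripper_width: -0.003
grasp_force: 1.4
```

Contact is made at about 3 N. Now I'll lift along the arc.

carry_out(
  targets=[255,0.4,2.7,6,0,255,0.4,2.7,6,0,255,0.5,3.3,6,0,255,0.5,3.3,6,0,255,0,0,0,0],
)

```text
t: 4.95
eef_pos: [0.5867, 0.0639, 0.1527]
tool_rot: [0.0, 0.998, -0.07, -0.0]
contact_force: [-2.1, -5.4, 3.4]
gripper_width: 0.001
grasp_force: 2.8
```

```bash
python3 - <<'E'
from h import *
o,c=grab('side'); x=c['frame'][180:300,220:380]; cv2.imwrite('pics/s3.png',cv2.resize(x,(800,600),interpolation=cv2.INTER_CUBIC)[:,:,::-1]); print(o['eef_pos'],o['contact_force'])
E
```

```text
[0.58667347 0.06390068 0.15272089] [-2.09268288 -5.42123756  3.42010932]
```

View pics/s3.png

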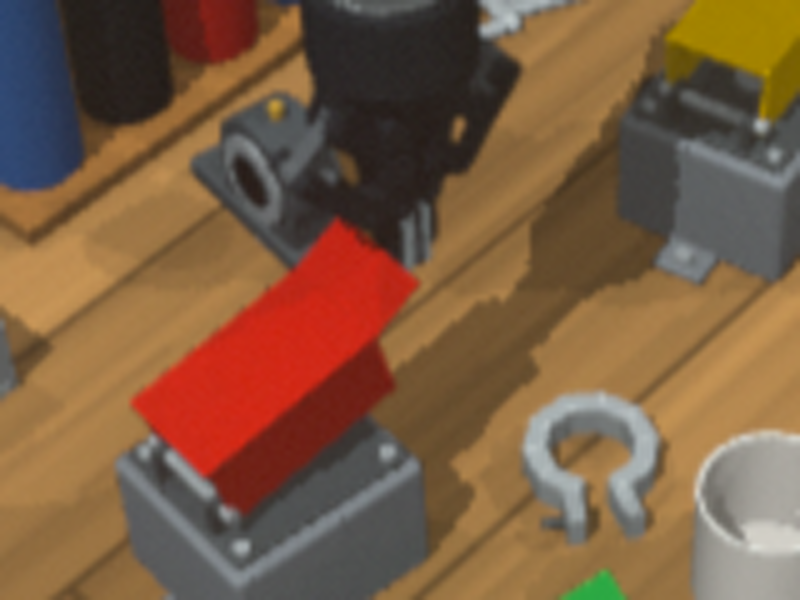

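The guard is lifting (about 0.2 rad), with the lip edge seated on the finger at (415,270). I'll keep following the arc.

carry_out(
  targets=[255,0.4,3,7.5,0,255,0.5,3.8,6.5,0,255,0.6,4.3,5.5,0,255,0.6,4.3,5.5,0,255,0.7,4.8,5,0,255,0.7,4.8,5,0,255,0.7,5.2,4.5,0,255,0.7,5.2,4.5,0,255,0,0,0,0],
)

```text
t: 5.9
eef_pos: [0.5921, 0.1008, 0.1961]
tool_rot: [-0.0, 0.998, -0.069, 0.0]
contact_force: [-1.2, -1.1, 0.6]
gripper_width: 0.0
grasp_force: 0.5
```

carry_out(
  targets=[255,0.8,5.7,2.5,0,255,0.8,5.7,2.5,0,255,0.8,6,2.5,0,255,0.8,6,2.5,0,255,0.9,6.3,2,0,255,0.9,6.3,2,0,255,0.9,6.5,1.7,0,255,0.9,6.5,1.7,0,255,0,0,0,0],
)

```text
t: 6.8
eef_pos: [0.5985, 0.1503, 0.2127]
tool_rot: [-0.0, 0.998, -0.069, -0.0]
contact_force: [-0.5, 0.2, 0.3]
gripper_width: 0.001
grasp_force: 0.0
```

```bash
python3 - <<'E'
from h import *
o,c=grab('side'); x=c['frame'][160:280,200:360]; cv2.imwrite('pics/s4.png',cv2.resize(x,(800,600),interpolation=cv2.INTER_CUBIC)[:,:,::-1]); print(o['eef_pos'],o['contact_force'])
E
```

```text
[0.59848983 0.15027673 0.21273353] [-0.52659077  0.19936243  0.34873524]
```

View pics/s4.png

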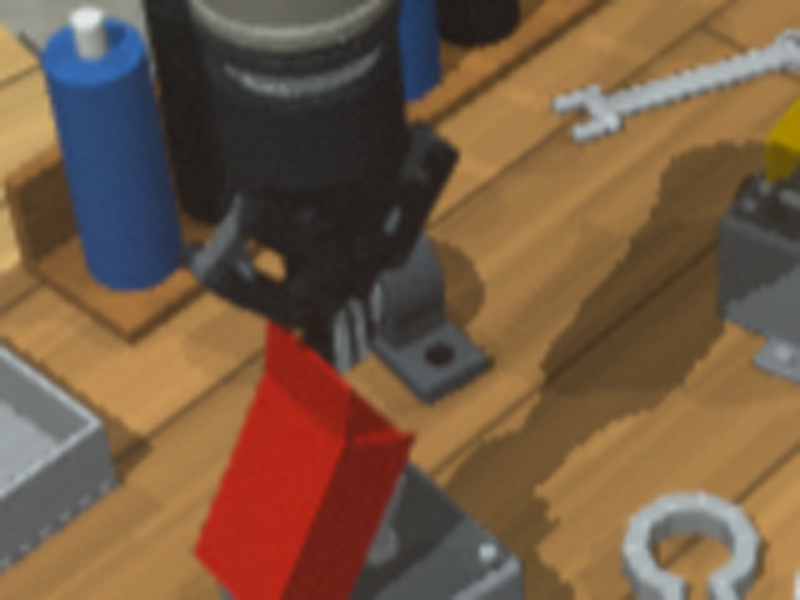

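The guard is at about 1 rad with the lip against the fingertip at (340,350) in the crop. I'll push on past balance.

carry_out(
  targets=[255,0.9,6.5,1,0,255,0.9,6.5,1,0,255,0.9,6.5,1,0,255,0.9,6.5,0,0,255,0.9,6.5,0,0,255,0.9,6.5,0,0,255,0.9,6.5,0,0,255,0.9,6.5,0,0,255,0.8,6,0,0,255,0.7,5,0,0,255,0,0,0,0,255,0,0,0,0],
)

```text
t: 8.05
eef_pos: [0.6073, 0.2114, 0.2157]
tool_rot: [0.0, 0.998, -0.07, -0.0]
contact_force: [0.1, 0.1, 0.5]
gripper_width: 0.0
grasp_force: 0.0
```

carry_out(
  targets=[255,-2.8,-20,2,0,255,-2.8,-20,0,0,255,-2.8,-20,0,0,255,-2.8,-20,0,0,255,-2.8,-20,0,0,255,-2.8,-20,0,0,255,0,0,0,0],
)

```text
t: 8.75
eef_pos: [0.5902, 0.0857, 0.2179]
tool_rot: [0.001, 0.997, -0.073, 0.0]
contact_force: [0.9, -0.5, -0.4]
gripper_width: 0.005
grasp_force: 0.0
```

```bash
python3 - <<'E'
from h import *
o,c=grab('side');o,w=grab('wrist'); x=c['frame'][165:315,200:360]
k=np.zeros((400,800,3),np.uint8);k[:375,:400]=cv2.resize(x,(400,375),interpolation=cv2.INTER_CUBIC);k[:300,400:]=cv2.resize(w['frame'],(400,300));cv2.imwrite('pics/s5.png',k[:,:,::-1]); print(o['eef_pos'],o['contact_force'])
E
```

```text
[0.59036287 0.08833946 0.21797033] [-0.47121492  0.70058393  1.0827047 ]
```

View pics/s5.png

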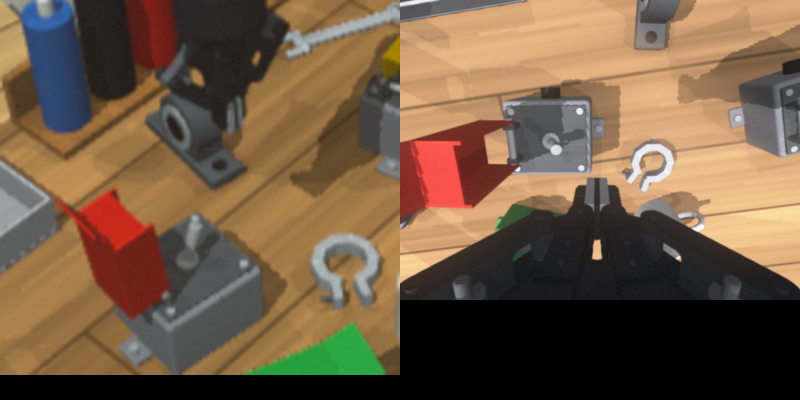

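The guard is open and standing behind the hinge. The toggle leans forward, with its tip at wrist (250,235) and side (278,254). I'll triangulate the tip.

```bash
python3 - <<'E'
from h import *
o,w=grab('wrist');s=imaging.read_camera('side');P=wpose(o,w)
p,e=tri([ray(w,(250,236),P),ray(s,(278,254))]);print(p,e,onz(w,(250,236),.12,P),onz(s,(278,254),.12),o['eef_pos'])
E
```

```text
[0.59741193 0.13377511 0.12388578] [np.float64(0.0011515284249798369), np.float64(0.0011515284249800015)] [0.59711289 0.13553588 0.12      ] [0.59931062 0.13067495 0.12      ] [0.59042415 0.09028026 0.21798218]
```

carry_out(
  targets=[255,0.5,0,-28,0,255,0.5,0,-28,0,255,0.5,0,-28,0,255,0,0,-28,0,255,0.5,4,0,0,255,0.5,4,0,0,255,0.5,4,0,0,255,0,0,0,0],
)

```text
t: 9.75
eef_pos: [0.5946, 0.1053, 0.1075]
tool_rot: [-0.001, 0.998, -0.069, 0.001]
contact_force: [0.2, 0.1, 1.4]
gripper_width: -0.005
grasp_force: 0.0
```

carry_out(
  targets=[255,0.5,3,0,0,255,0.5,3,0,0,255,0.5,3,0,0,255,0.4,3,0,0,255,0.4,3,0,0,255,0.4,3,0,0,255,0.4,3,0,0,255,0.4,3,0,0,255,0,0,0,0],
)

```text
t: 10.65
eef_pos: [0.5971, 0.1284, 0.1057]
tool_rot: [-0.0, 0.998, -0.07, 0.0]
contact_force: [0.5, -0.4, 0.4]
gripper_width: 0.001
grasp_force: 0.3
```

carry_out(
  targets=[255,0.3,2,0,0,255,0.3,2,0,0,255,0.3,2,0,0,255,0,0,0,0],
)

```text
t: 11.05
eef_pos: [0.5978, 0.134, 0.1056]
tool_rot: [-0.0, 0.998, -0.07, -0.0]
contact_force: [-0.6, -0.3, 0.9]
gripper_width: 0.003
grasp_force: 0.5
```

```bash
python3 - <<'E'
from h import *
o,c=grab('side');o,w=grab('wrist'); x=c['frame'][165:315,200:360]
k=np.zeros((400,800,3),np.uint8);k[:375,:400]=cv2.resize(x,(400,375),interpolation=cv2.INTER_CUBIC);k[:400,400:]=cv2.resize(w['frame'][100:340,150:390],(400,400));cv2.imwrite('pics/s6.png',k[:,:,::-1]); print(o['eef_pos'],o['contact_force'],o['grasp_force'])
E
```

```text
[0.59779382 0.13387419 0.10558882] [-0.4946199  -0.8215215   1.41269008] 0.35163109190762043
```

View pics/s6.png

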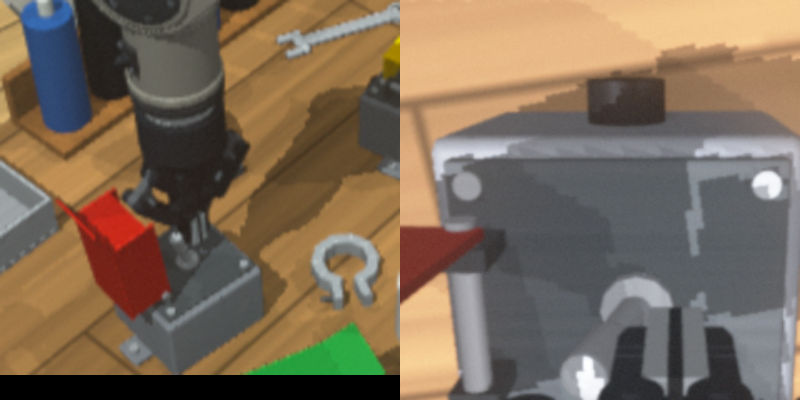

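The toggle now leans towards the hinge, with its tip at (180,238) in the side crop, and the pads are behind it. I'll push to its stop.

carry_out(
  targets=[255,0.3,2,0,0,255,0.3,2,0,0,255,0,0,0,0],
)

```text
t: 11.45
eef_pos: [0.5982, 0.1368, 0.1055]
tool_rot: [0.001, 0.998, -0.07, -0.0]
contact_force: [-0.6, -4.5, 0.8]
gripper_width: 0.001
grasp_force: 0.2
```

carry_out(
  targets=[255,0.3,2,0,0,255,0.3,1,0,0,255,0,0,0,0],
)

```text
t: 11.75
eef_pos: [0.5982, 0.1367, 0.1054]
tool_rot: [0.002, 0.997, -0.071, -0.001]
contact_force: [-4.3, -10.8, 4.6]
gripper_width: -0.003
grasp_force: 0.1
```

The stop is reached at about 11 N. Backing off and rising, then checking the toggle.

carry_out(
  targets=[255,-0.7,-5,0,0,255,-2,-15,0,0,255,-2,-15,0,0,255,0,0,35,0,255,0,0,40,0,255,0,0,40,0,255,0,0,40,0,255,0,0,0,0],
)

```text
t: 12.55
eef_pos: [0.5975, 0.1054, 0.2672]
tool_rot: [-0.002, 0.997, -0.071, 0.005]
contact_force: [-0.2, -0.2, 0.0]
gripper_width: 0.0
grasp_force: 0.0
```

```bash
python3 - <<'E'
from h import *
s=imaging.read_camera('side');o,w=grab('wrist');P=wpose(o,w)
P4=np.linalg.inv(P);f=240/np.tan(np.radians(w['fov_y']/2))
def proj(c,Pi,p):
    q=(Pi@np.r_[p,1])[:3];f=240/np.tan(np.radians(c['fov_y']/2));return int(c['cx']+f*q[0]/-q[2]),int(c['cy']-f*q[1]/-q[2])
on=np.array([.602,.165,.12]);off=np.array([.597,.131,.12])
a=proj(w,P4,on),proj(w,P4,off);b=proj(s,np.linalg.inv(s['pose']),on),proj(s,np.linalg.inv(s['pose']),off);print(a,b)
k=np.zeros((400,800,3),np.uint8)
for i,(c,p) in enumerate(((s,b),(w,a))):
    u,v=p[0];r=50+20*i;v0,u0=max(v-r,0),max(u-r,0)
    k[:,400*i:400*i+400]=cv2.resize(c['frame'][v0:v0+2*r,u0:u0+2*r],(400,400),interpolation=cv2.INTER_CUBIC);print(u0,v0,r)
cv2.imwrite('pics/s7.png',k[:,:,::-1]);print(o['eef_pos'],o['contact_force'])
E
```

```text
((242, 224), (284, 224)) ((266, 262), (278, 254))
216 212 50
172 154 70
[0.59607559 0.10501649 0.26402248] [-0.13658074  0.53197212 -0.40477656]
```

View pics/s7.png

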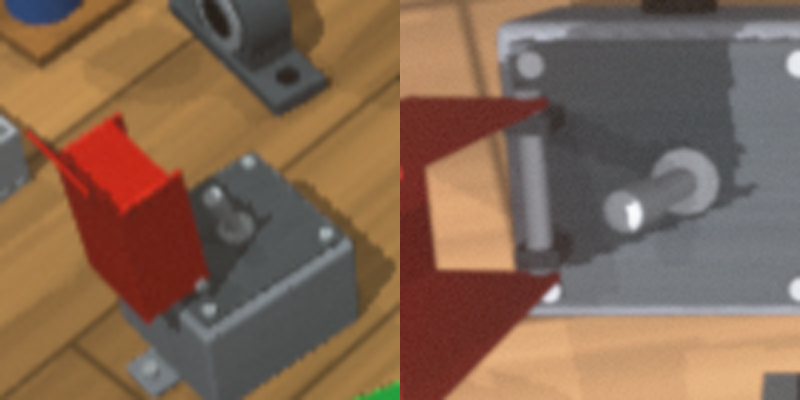

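```bash
python3 - <<'E'
from h import *
o,w=grab('wrist');s=imaging.read_camera('side');P=wpose(o,w)
a=(250,227.5);b=(269.2,260.8)
# base of toggle (collar centre) for reference
c=(172+685*.35,154+182*.35);d=(216+237/4,212+229/4)
for q in((a,b,.12),(c,d,.085)):print(tri([ray(w,q[0],P),ray(s,q[1])]),onz(w,q[0],q[2],P),onz(s,q[1],q[2]))
print(o['eef_pos'],o['tool_rot'])
E
```

```text
(array([0.59797146, 0.15874554, 0.12203477]), [np.float64(0.000802367810382213), np.float64(0.0008023678103822365)]) [0.5969721  0.15857576 0.12      ] [0.59987644 0.15825488 0.12      ]
(array([0.59637946, 0.07708953, 0.07297635]), [np.float64(0.06059472234080091), np.float64(0.06059472234080091)]) [0.57709392 0.02057673 0.085     ] [0.59463527 0.1481268  0.085     ]
[0.5947527  0.10471704 0.26166223] [-2.85608340e-04  9.97512558e-01 -7.04796043e-02  1.11334955e-03]
```

The toggle tip measures y≈0.1585, a few mm short of the expected stop. The 11 N may have been the gripper knuckle against the guard. I'll turn the tool 90°, so the knuckles lie along the box's y, and push again.

carry_out(
  targets=[255,0,0,0,-8.2,255,0,0,0,-8.2,255,0,0,0,-8.2,255,0,0,0,-8.2,255,0,0,0,-8.2,255,0,0,0,-8.2,255,0,0,0,-8.2,255,0,0,0,-8.2,255,0,0,0,-8.2,255,0,0,0,-8.2,255,0,0,0,-8.2,255,0,0,0,0],
)

```text
t: 13.95
eef_pos: [0.5915, 0.1015, 0.2489]
tool_rot: [0.011, 0.72, -0.694, -0.008]
contact_force: [0.3, -0.1, -0.6]
gripper_width: 0.001
grasp_force: 0.0
```

```bash
python3 - <<'E'
from h import *
o,w=grab('wrist','w8.png');print(o['q'].round(2),o['eef_pos'],o['tool_rot'])
P=wpose(o,w)
E
```

```text
[-0.97  0.51  0.99  1.75 -0.46  1.17 -2.94] [0.59154224 0.10154563 0.24891785] [ 0.01067225  0.71959291 -0.69426298 -0.00842982]
```

carry_out(
  targets=[255,0,0,0,8.2,255,0,0,0,8.2,255,0,0,0,0,255,0,0,0,0],
)

```text
t: 14.4
eef_pos: [0.5916, 0.1024, 0.2496]
tool_rot: [0.009, 0.812, -0.584, -0.011]
contact_force: [0.9, -0.9, 0.3]
gripper_width: -0.005
grasp_force: 0.0
```

```bash
python3 - <<'E'
from h import *
o=bot.get_obs();print(o['q'].round(2),o['eef_pos'],o['tool_rot'],np.degrees(2*np.arctan2(o['tool_rot'][2],o['tool_rot'][1])))
E
```

```text
[-0.92  0.48  0.9   1.74 -0.4   1.15 -2.71] [0.5916388  0.10244886 0.24956825] [ 0.00903344  0.8115934  -0.58405537 -0.01067097] -71.4806286911092
```

carry_out(
  targets=[255,0,0,-36,0,255,0,0,-36,0,255,0,0,-36,0,255,0,0,-34,0,255,0.5,4,0,0,255,0.5,4,0,0,255,0.5,4,0,0,255,0.5,4,0,0,255,0.5,4,0,0,255,0.5,4,0,0,255,0,0,0,0],
)

```text
t: 15.5
eef_pos: [0.5951, 0.1276, 0.1083]
tool_rot: [0.009, 0.813, -0.583, -0.01]
contact_force: [-0.0, 0.7, 0.3]
gripper_width: -0.001
grasp_force: 0.0
```

carry_out(
  targets=[255,0.4,3,0,0,255,0.4,3,0,0,255,0,0,0,0],
)

```text
t: 15.8
eef_pos: [0.5958, 0.133, 0.1079]
tool_rot: [0.009, 0.812, -0.583, -0.01]
contact_force: [-0.1, 0.7, -0.3]
gripper_width: -0.001
grasp_force: 0.0
```

carry_out(
  targets=[255,0.3,2,0,0,255,0.3,2,0,0,255,0,0,0,0],
)

```text
t: 16.1
eef_pos: [0.5963, 0.1363, 0.1079]
tool_rot: [0.01, 0.812, -0.583, -0.01]
contact_force: [-0.6, -2.0, 0.1]
gripper_width: 0.002
grasp_force: 0.3
```

carry_out(
  targets=[255,0.3,2,0,0,255,0.3,2,0,0,255,0,0,0,0],
)

```text
t: 16.4
eef_pos: [0.5967, 0.1396, 0.1078]
tool_rot: [0.01, 0.812, -0.584, -0.009]
contact_force: [-1.3, -4.0, 0.4]
gripper_width: -0.001
grasp_force: 1.6
```

Now it moves under the expected friction force, so the toggle had not been fully over. I'll continue to the stop.

carry_out(
  targets=[255,0.3,2,0,0,255,0.3,2,0,0,255,0,0,0,0],
)

```text
t: 16.7
eef_pos: [0.5968, 0.1404, 0.1077]
tool_rot: [0.012, 0.811, -0.584, -0.009]
contact_force: [-2.8, -10.3, 0.0]
gripper_width: -0.001
grasp_force: 4.6
```

carry_out(
  targets=[255,0.2,1.5,0,0,255,0.2,1.5,0,0,255,0,0,0,0],
)

```text
t: 17.0
eef_pos: [0.5969, 0.141, 0.1077]
tool_rot: [0.013, 0.811, -0.585, -0.008]
contact_force: [-3.1, -15.2, 0.9]
gripper_width: 0.001
grasp_force: 6.9
```

carry_out(
  targets=[255,-0.7,-5,0,0,255,-2,-14,0,0,255,-2,-14,0,0,255,0,0,40,0,255,0,0,40,0,255,0,0,40,0,255,0,0,40,0,255,0,0,0,0],
)

```text
t: 17.8
eef_pos: [0.5964, 0.1138, 0.2737]
tool_rot: [0.005, 0.812, -0.584, -0.007]
contact_force: [0.6, -0.8, 0.2]
gripper_width: -0.005
grasp_force: 0.0
```

```bash
python3 - <<'E'
from h import *
s=imaging.read_camera('side');o=bot.get_obs();print(o['eef_pos'])
old=cv2.imread('pics/s7.png')[:,:400]
old=cv2.resize(old,(100,100),interpolation=cv2.INTER_AREA)
new=s['frame'][212:312,216:316,::-1]
for im in(old,new):
    g=im.astype(int);m=((g.max(2)-g.min(2)<25)&(g.min(2)>115)).astype(np.uint8);m[:40]=0;m[65:]=0;m[:,:45]=0;m[:,66:]=0
    n,l,st,c=cv2.connectedComponentsWithStats(m)
    print([(st[i].tolist(),c[i].round(1).tolist()) for i in range(1,n)])
    print(im[42:64,48:66].mean(2).astype(int))
r=redmask(s['frame'],(200,200,330,320));ct=max(cv2.findContours(r,0,1)[0],key=cv2.contourArea);print(cv2.boundingRect(ct))
E
```

```text
[0.59490511 0.11410124 0.27090798]
[([60, 40, 4, 2, 6], [61.5, 40.3]), ([52, 47, 3, 3, 7], [53.3, 48.0])]
[[110 107 109 108 109 108 102 102  92  90  85  84  87 100 101  91  86  85]
 [107 107 108 105  99  94  91  91  86  85  84  83  84  86  86  86  85  84]
 [107 107 103  86  77  74  80  84  84  83  85  85  84  85  85  85  83  85]
 [105  92  82  68  65  68  71  80  82  85  86  86  86  86  87  85  85  83]
 [ 91  74  64  65  80  99  90  73  72  84  86  86  86  85  86  83  84  84]
 [ 70  62  63  80 110 148 146  89  67  80  86  85  85  85  84  83  84  83]
 [ 60  59  72  98 118 145 164 114  73  71  80  82  83  85  85  85  84  85]
 [ 58  61  77 105 114 125 136 106  79  65  68  71  80  83  83  85  85  86]
 [ 59  60  70  98 110 111 107  92  82  69  61  60  69  79  74  83  87  85]
 [ 60  58  62  77  91  91  87  84  85  78  64  60  61  66  65  80  85  85]
 [ 59  59  59  63  71  75  78  80  84  81  69  67  68  64  62  72  84  85]
 [ 58  59  58  60  63  69  74  78  82  82  80  84  91  84  70  66  80  83]
 [ 57  58  58  58  59  63  69  77  79  82  85  89 105 104  93  69  69  69]
 [ 57  59  58  58  
[... 1697 characters left out ...]
  74]
 [ 61  63  63  62  63  66  73  81  85  89  93  96 107 116 110  81  65  63]
 [ 60  64  62  61  59  62  74  82  81  83  88  94 102 115 114  86  67  68]
 [ 61  63  63  60  58  61  81  90  82  81  86  93 102 114 111  86  68  81]
 [ 59  60  57  57  56  58  73  94  92  94  97  99 102 106 101  76  81  89]
 [ 57  58  58  57  56  56  60  78  92  96 100 101  98  91  80  69  88  88]
 [ 60  57  59  58  57  58  58  62  73  81  85  88  80  69  68  80  88  88]
 [ 58  59  60  60  60  60  61  61  62  67  67  68  62  61  76  83  88  89]
 [ 59  58  60  61  61  62  62  62  64  63  60  58  57  63  81  85  90  89]
 [ 58  58  60  63  63  63  62  62  64  61  60  57  61  74  84  85  88  91]]
(223, 240, 45, 52)
```

The toggle has moved on another 2 px towards the hinge, to its stop. Now I'll go over and behind the guard.

carry_out(
  targets=[255,5,35,0,0,255,5,35,0,0,255,5,35,0,0,255,5,35,0,0,255,5,36,0,0,255,0,0,0,0,255,0,0,-22,0,255,0,0,-22,0,255,0,0,-22,0,255,0,0,0,0],
)

```text
t: 18.85
eef_pos: [0.6157, 0.2895, 0.1977]
tool_rot: [0.012, 0.812, -0.583, -0.012]
contact_force: [-0.3, 0.1, 0.0]
gripper_width: 0.001
grasp_force: 0.0
```

carry_out(
  targets=[255,0.1,-6,2,0,255,-0.8,-6,2,0,255,-0.8,-6,0,0,255,-0.8,-6,0,0,255,-0.8,-5,0,0,255,-0.8,-5,0,0,255,-0.8,-5,1,0,255,-0.8,-5,1,0,255,-0.8,-5,1,0,255,-0.8,-5,1,0,255,0,0,0,0],
)

```text
t: 19.95
eef_pos: [0.6112, 0.2353, 0.2103]
tool_rot: [0.01, 0.812, -0.584, -0.01]
contact_force: [-0.4, 0.4, -0.5]
gripper_width: 0.003
grasp_force: 0.1
```

```bash
python3 - <<'E'
from h import *
s=imaging.read_camera('side')
r=redmask(s['frame'],(200,180,330,320));ct=max(cv2.findContours(r,0,1)[0],key=cv2.contourArea);print(cv2.boundingRect(ct),cv2.approxPolyDP(ct,2,True)[:,0].tolist())
E
```

```text
(237, 237, 32, 54) [[251, 237], [241, 244], [241, 249], [237, 253], [238, 275], [252, 290], [267, 280], [268, 251], [261, 249]]
```

The guard is tipping forward. Continuing.

carry_out(
  targets=[255,-0.8,-5,-1,0,255,-0.8,-5,-1,0,255,-0.8,-5,-1,0,255,-0.8,-5,0,0,255,-0.8,-5,0,0,255,-0.8,-5,0,0,255,-0.8,-5,0,0,255,-0.8,-5,0,0,255,-0.8,-5,0,0,255,0,0,0,0],
)

```text
t: 21.0
eef_pos: [0.6039, 0.1903, 0.2071]
tool_rot: [0.01, 0.812, -0.584, -0.01]
contact_force: [0.2, -0.7, -0.2]
gripper_width: -0.006
grasp_force: 0.0
```

```bash
python3 - <<'E'
from h import *
s=imaging.read_camera('side')
r=redmask(s['frame'],(200,180,330,320));ct=max(cv2.findContours(r,0,1)[0],key=cv2.contourArea);print(cv2.boundingRect(ct),cv2.approxPolyDP(ct,2,True)[:,0].tolist())
E
```

```text
(239, 232, 44, 54) [[263, 232], [253, 246], [248, 245], [239, 269], [252, 285], [268, 281], [282, 247]]
```

carry_out(
  targets=[255,-0.8,-5,0,0,255,-0.8,-5,0,0,255,-0.8,-5,0,0,255,-0.8,-5,0,0,255,-0.8,-5,0,0,255,-0.8,-5,0,0,255,0,0,0,0,255,0,0,0,0,255,0,0,0,0],
)

```text
t: 21.95
eef_pos: [0.5992, 0.1619, 0.2069]
tool_rot: [0.009, 0.812, -0.583, -0.01]
contact_force: [0.4, 0.5, 0.6]
gripper_width: -0.004
grasp_force: 0.0
```

```bash
python3 - <<'E'
from h import *
s=imaging.read_camera('side')
r=redmask(s['frame'],(200,180,330,320));ct=max(cv2.findContours(r,0,1)[0],key=cv2.contourArea);print(cv2.boundingRect(ct),cv2.approxPolyDP(ct,2,True)[:,0].tolist())
E
```

```text
(249, 228, 60, 55) [[293, 228], [282, 238], [249, 258], [251, 265], [264, 273], [265, 279], [269, 282], [299, 262], [298, 251], [308, 242]]
```

The guard is shut: the contour matches the initial one. I'll raise clear and check the bystanders.

carry_out(
  targets=[255,0,0,30,0,255,0,0,40,0,255,0,0,40,0,255,0,0,40,0,255,0,0,0,0,255,0,0,0,0,255,0,0,0,0,255,0,0,0,0],
)

```text
t: 22.8
eef_pos: [0.5985, 0.1617, 0.3555]
tool_rot: [0.01, 0.812, -0.583, -0.01]
contact_force: [0.3, 0.4, -0.5]
gripper_width: -0.001
grasp_force: 0.0
```

```bash
python3 - <<'E'
from h import *
for n in('side','top'):
    s=imaging.read_camera(n);a=cv2.imread(f'pics/{n}0.png')[:,:,::-1]
    d=(np.abs(cv2.GaussianBlur(s['frame'],(3,3),0).astype(int)-cv2.GaussianBlur(a,(3,3),0)).max(2)>45).astype(np.uint8)
    N,l,st,c=cv2.connectedComponentsWithStats(d);print(n,[st[i].tolist() for i in range(1,N) if st[i][4]>30])
s=imaging.read_camera('side');r=redmask(s['frame'],(200,180,330,320));print(cv2.boundingRect(r))
o=bot.get_obs();print(o['t'],o['eef_pos'],o['contact_force'])
E
```

```text
side [[188, 0, 203, 58, 7345], [393, 0, 247, 164, 17479], [205, 36, 15, 14, 145], [336, 56, 57, 21, 537], [590, 56, 11, 6, 51], [216, 62, 45, 41, 921], [617, 70, 23, 95, 1066], [459, 76, 81, 44, 542], [219, 104, 53, 80, 1965], [453, 106, 116, 235, 11474], [620, 106, 5, 13, 41], [353, 165, 35, 30, 482], [249, 170, 10, 17, 112], [559, 170, 81, 153, 5379], [335, 177, 23, 16, 84], [314, 197, 31, 29, 188], [410, 201, 34, 12, 156], [418, 213, 39, 22, 371], [320, 216, 29, 20, 192], [441, 216, 59, 51, 1270], [553, 270, 13, 8, 68], [549, 302, 21, 48, 586], [570, 308, 18, 23, 245], [620, 311, 3, 20, 50], [529, 315, 22, 45, 413], [612, 327, 28, 35, 419], [594, 339, 24, 21, 279], [598, 353, 35, 31, 217], [555, 358, 13, 12, 100], [579, 360, 19, 13, 191]]
top [[186, 179, 7, 39, 81], [225, 179, 29, 85, 843], [172, 191, 63, 241, 5887], [189, 192, 34, 22, 641], [224, 266, 14, 17, 170], [226, 298, 11, 25, 221], [609, 308, 31, 22, 236], [414, 311, 39, 19, 570], [220, 327, 16, 31, 327], [580, 343, 6, 7, 34], [492, 352, 148, 128, 5708], [220, 361, 14, 44, 382], [447, 407, 27, 6, 81], [533, 408, 8, 7, 32], [160, 413, 79, 41, 1227], [427, 414, 105, 18, 778], [161, 445, 41, 35, 882], [209, 456, 21, 24, 387], [263, 477, 23, 3, 55]]
(249, 180, 59, 103)
22.95 [0.59881863 0.16149878 0.35611287] [-0.02036326  0.43251731  0.24298211]
```

```bash
python3 - <<'E'
from h import *
for n in('side','top'):
    s=imaging.read_camera(n)['frame'];a=cv2.imread(f'pics/{n}0.png')[:,:,::-1]
    for im in(a,s):
        h=cv2.cvtColor(np.ascontiguousarray(im),cv2.COLOR_RGB2HSV);m=((h[...,0]>22)&(h[...,0]<32)&(h[...,1]>200)&(h[...,2]>60)).astype(np.uint8);m[:150]=0
        N,l,st,c=cv2.connectedComponentsWithStats(m);i=1+st[1:,4].argmax();print(n,st[i],c[i])
E
```

```text
side [ 353  157   43   46 1018] [375.28388998 178.76424361]
side [ 353  157   43   47 1011] [375.5074184  178.78635015]Traceback (most recent call last):
  File "<stdin>", line 6, in <module>
ValueError: attempt to get argmax of an empty sequence
```

The yellow guard hasn't moved; the difference there was only the arm's shadow. Handing in.

```bash
python3 -c "
from station import bot
print(bot.hand_in())"
```

```text
the job is handed in; nothing more can be done
None
```

I handed in the job at about 23 s: the red guard was lifted open, the toggle pushed to its on stop, and the guard tipped forward so it dropped shut. The tool only points down, so the finger pushed on the lip's front edge rather than under it. The first toggle push stopped short, so I pushed again to the stop. The yellow guard did not move in the side view; I did not check the loose bystanders individually.

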